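# Make up two engraving kits on their bench stands

## Robot

A 6-joint arm with a two-finger parallel gripper is mounted at the origin on the work surface. World frame = base frame: x ahead of the robot, y to its left, z up, the work surface at z = 0. Lengths are in m, angles in rad, forces in N, time in s.
With the tool pointing down it reaches from about 0.3 to 0.825 m from the base axis. Payload 5.4 kg.
Tool frame: the origin (TCP) lies at the very end of the fingers, on their centre line; the grasp point (between the pads) lies 19 mm behind it; z points along the fingers, x is the direction in which the jaws open and shut, and the axes are right-handed (so a half turn about z gives the same grasp; the last joint's range is limited). The gripper opens to 92 mm and grips with 3 to 60 N. Pads are 20 mm wide; open, the fingers measure 128 mm over their backs; the gripper's body (75 mm by 189 mm) begins 69 mm behind the grasp point.
Start: joints at [-1.498, 0.158, 1.597, -0, 1.386, -0.21], TCP at [0.16, -0.552, 0.215] pointing down, gripper open.
Joint ranges: [-2.91, 2.91], [-0.94, 2.29], [0.18, 2.7], [-1.29, 4.43], [0.17, 2.64], [-3, 3]. Speed limits (rad/s): [2.57, 2.57, 3.14, 3.14, 3.14, 3.14].

## Interface

Orientations are given as a rotation vector (axis times angle).
In Python, from workcell import bot gives the robot as it stands. Calls block until the motion is done:
- bot.goto(position, orientation): joint-space move of the TCP to a pose.
- bot.line_to(position, rot=None, max_speed=0.15): straight line of the TCP; rot=None keeps the orientation; max_speed is the mean speed in m/s.
- bot.set_joints(angles): joint-space move.
- bot.set_gripper(opening, newtons=None): opening from 0.0 (shut) to 1.0 (fully open); newtons is the grip in N (None keeps the last); returns when the fingers have stopped.
- bot.hold(seconds).
- bot.inverse_kinematics(position, orientation): joint angles nearest the present ones, or None.
- bot.read_camera(name): name is "scene" or "side" or "wrist"; returns a dict with "pixels" (480x640x3 uint8, blue, green, red), "fx", "fy", "cx", "cy" (pixels), "R" (3x3) and "t" (3): a world point X has camera coordinates R X + t. Camera axes: x right, y down, z forward; pixel columns grow to the right and rows downward; lengths in m; the calibration is good to about 2 mm. A picture is of the moment at which its call begins. There is no depth.
A pose or a line that the arm cannot do raises bot.MotionError and nothing moves.
- bot.job_done(): hands the job in, once; it reports no verdict.
Readings, each from a call of its own:
- bot.current_clock(): time.
- bot.current_joints(): joint angles.
- bot.current_joint_vel(): joint speeds.
- bot.current_effort(): joint torques, N m.
- bot.current_ee_pos(): TCP position.
- bot.current_tool_rot(): TCP orientation.
- bot.current_contact_force(): force on the tool from outside, world axes, zero at the start.
- bot.current_ft_torque(): the same for the moment, N m.
- bot.current_opening(): opening from 0.0 (shut) to 1.0 (fully open).
Only numpy, scipy, OpenCV 4.12 (cv2) and the standard library are available. Lean on these libraries where they do the work, as an engineer would, in place of code of your own. Each camera call takes 0.05 s, during which the arm holds its last target. There are 200 camera calls.

## Task

Make up two engraving kits: the blue stand gets the copper-faced block and the red-handled graver, the yellow stand gets the grey zinc-faced block and the wooden-handled graver. Lay each block face up on its stand's sloping board, its long side running up the slope, so that it sits flat and square against the lip at the bottom; lay each graver flat in the tray in front of the board, lengthwise along the tray, wholly inside. Leave the black-faced block and the green-handled graver where they lie.

Things in the scene. Friction and masses are not known exactly. Their poses are not given: they have to be found in the camera images.
- copper_block: Copper-faced printing block, 70 x 44 x 16 mm: a brown wooden block whose whole top is a shiny orange-brown copper plate. Loose, about 0.16 kg, starts flat on the bench, face up. Origin: centre of the underside; x along the 70 mm length, y along the 44 mm width, z up out of the copper face.
- zinc_block: Zinc-faced printing block, 70 x 44 x 16 mm: a brown wooden block whose whole top is a pale grey metal plate. Loose, about 0.16 kg, starts flat on the bench, face up. Origin: centre of the underside; x along the 70 mm length, y along the 44 mm width, z up out of the grey face.
- black_block: Spare black-faced printing block, 70 x 44 x 16 mm: a brown wooden block whose whole top is a black plate. Loose, about 0.16 kg, starts flat on the bench, face up. Origin: centre of the underside; x along the 70 mm length, y along the 44 mm width, z up out of the black face.
- red_graver: Red-handled graver: 113 mm long, loose, 0.06 kg, lying on the bench: a red handle 50 mm long, 20 x 20 mm rounded square section; brass ferrule 10 mm long, 14 mm across; 6 x 6 mm steel blade. Origin: on the long axis at mid-length, 10 mm above the bench; x points along the tool to the blade tip. The handle spans x = -56.5 to -6.5 mm (its middle, to grip, at -31.5 mm).
- wood_graver: Wooden-handled graver: 113 mm long, loose, 0.06 kg, lying on the bench: a pale wooden handle 50 mm long, 20 x 20 mm rounded square section; brass ferrule 10 mm long, 14 mm across; 6 x 6 mm steel blade. Origin: on the long axis at mid-length, 10 mm above the bench; x points along the tool to the blade tip. The handle spans x = -56.5 to -6.5 mm (its middle, to grip, at -31.5 mm).
- green_graver: Spare green-handled graver: 113 mm long, loose, 0.06 kg, lying on the bench: a green handle 50 mm long, 20 x 20 mm rounded square section; brass ferrule 10 mm long, 14 mm across; 6 x 6 mm steel blade. Origin: on the long axis at mid-length, 10 mm above the bench; x points along the tool to the blade tip. The handle spans x = -56.5 to -6.5 mm (its middle, to grip, at -31.5 mm).
- blue_stand: Blue stand, fixed, 180 (x) x 170 (y) mm. Origin: centre of its underside on the bench; z up, +x from the tray (front) to the sloping board (back). The tool tray is the cork-floored well in front: inside x from -85 to -15 mm (middle -50 mm), y from -80 to +80 mm, floor 6 mm above the bench, walls 5 mm thick rising 9 mm above the floor.
- yellow_stand: Yellow stand, fixed, 180 (x) x 170 (y) mm. Origin: centre of its underside on the bench; z up, +x from the tray (front) to the sloping board (back). The tool tray is the cork-floored well in front: inside x from -85 to -15 mm (middle -50 mm), y from -80 to +80 mm, floor 6 mm above the bench, walls 5 mm thick rising 9 mm above the floor.
- blue_board: Sloping board of the blue stand, light wood with blue edges, 95 mm long, 110 mm wide, rising at 22 degrees away from the tray. Origin: on its surface at the middle of the foot of the lip; x up the slope, y along the lip, z out of the board. The lip, on the -x side, is 6 mm thick and stands 10 mm proud. Polished and slippery: a block let go on it slides down to the lip.
- yellow_board: Sloping board of the yellow stand, light wood with yellow edges, 95 mm long, 110 mm wide, rising at 22 degrees away from the tray. Origin: on its surface at the middle of the foot of the lip; x up the slope, y along the lip, z out of the board. The lip, on the -x side, is 6 mm thick and stands 10 mm proud. Polished and slippery: a block let go on it slides down to the lip.
Things that resemble listed ones, but are neither listed nor needed, are in the scene too. Of the things shaped like the red_graver, the red one is meant.

How it is judged:
At the end, for the whole second after the job is handed in: Each block face up on its own board, flat (5.7 deg), square (8 deg), lower edge within 6 mm of the lip, within 33 mm of the middle line. Each graver level (4 deg) in its own tray, within 26 deg of its length, its middle within 24 mm (lengthwise) and 28 mm (across) of the tray's. All at rest (x of copper_block in the frame of blue_board between 0.03 and 0.041 m and y of copper_block in the frame of blue_board between -0.033 and 0.033 m and z of copper_block in the frame of blue_board between -0.004 and 0.005 m and angle between the x axis of copper_block and the x axis of blue_board, either way round below 0.14 rad and angle between the z axis of copper_block and the z axis of blue_board, either way round below 0.1 rad and angle between each of copper_block, zinc_block's own z axis and vertical below 0.7 rad and linear speed of each of copper_block, zinc_block, red_graver, wood_graver below 0.02 m/s and x of zinc_block in the frame of yellow_board between 0.03 and 0.041 m and y of zinc_block in the frame of yellow_board between -0.033 and 0.033 m and z of zinc_block in the frame of yellow_board between -0.004 and 0.005 m and angle between the x axis of zinc_block and the x axis of yellow_board, either way round below 0.14 rad and angle between the z axis of zinc_block and the z axis of yellow_board, either way round below 0.1 rad and x of red_graver in the frame of blue_stand between -0.078 and -0.022 m and y of red_graver in the frame of blue_stand between -0.024 and 0.024 m and z of red_graver in the frame of blue_stand between 0.01 and 0.021 m and angle between the x axis of red_graver and the y axis of blue_stand, either way round below 0.45 rad and angle between red_graver's own x axis and vertical between 1.5 and 1.64 rad and x of wood_graver in the frame of yellow_stand between -0.078 and -0.022 m and y of wood_graver in the frame of yellow_stand between -0.024 and 0.024 m and z of wood_graver in the frame of yellow_stand between 0.01 and 0.021 m and angle between the x axis of wood_graver and the y axis of yellow_stand, either way round below 0.45 rad and angle between wood_graver's own x axis and vertical between 1.5 and 1.64 rad); the robot touches nothing.
It fails at once if the spare black-faced block is displaced by more than 20 mm (distance of black_block from where it was at the start of the episode above 0.02 m).
It fails at once if the spare green-handled graver is displaced by more than 20 mm (distance of green_graver from where it was at the start of the episode above 0.02 m).
It also fails if it takes over 128 s, if anything falls off the work surface, if the arm or the gripper's body presses on something with over 40 N, if the wrist force passes 120 N, or if a joint passes its speed limit or range.

## Working session

There is one attempt and no reset: what is moved stays moved. The work goes in short steps, each a Python script; the robot and the scene stay as the last script left them, time stands still between calls to the robot, and variables do not carry over. Pictures are saved under pics/ and viewed, about 12 in all and at most 16, crops included, and the job is handed in when it is done.

```bash
ls; mkdir -p pics; python3 - <<'E'
from workcell import bot
import cv2
for n in("scene","side","wrist"):
    c=bot.read_camera(n); cv2.imwrite(f"pics/{n}0.png",c["pixels"]); print(n,c["fx"],c["cx"],c["cy"],c["R"],c["t"])
print(bot.current_clock(),bot.current_tool_rot())
E
```

```text
pics
scene 447.3997636419469 320.228404854495 232.061986010541 [[ 0.64173317  0.7668266   0.01247009]
 [ 0.48918575 -0.39675336 -0.77671364]
 [-0.59065713  0.50454309 -0.62973044]] [-0.2615777  -0.22330083  1.2664744 ]
side 612.1598931692035 317.072400900778 231.94633656899236 [[-0.78665579 -0.61716878  0.01659415]
 [-0.36325551  0.44094515 -0.82073918]
 [ 0.49921749 -0.65166715 -0.57106202]] [0.31807788 0.23461605 1.09904534]
wrist 405.05819570407994 317.9942062078441 240.83467514303496 [[ 0.27958775 -0.96011557 -0.00296224]
 [-0.92406247 -0.26992403  0.27064659]
 [-0.26065158 -0.07293218 -0.96267422]] [-0.57396306 -0.03148376  0.39089058]
0.15 [-2.51142181e+00  1.88562073e+00  1.52915841e-03]
```

View pics/scene0.png

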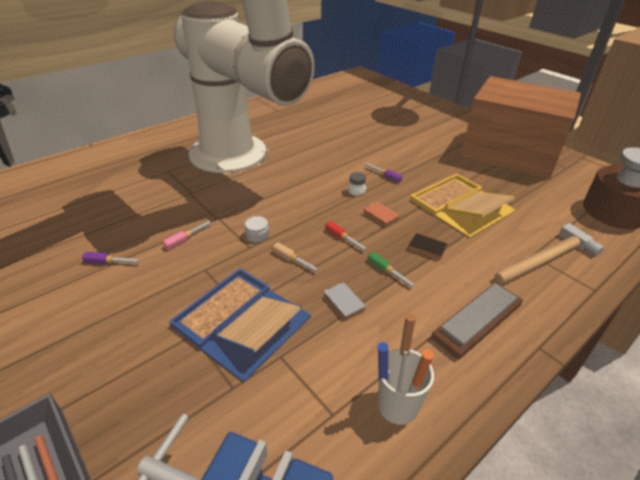

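View pics/side0.png

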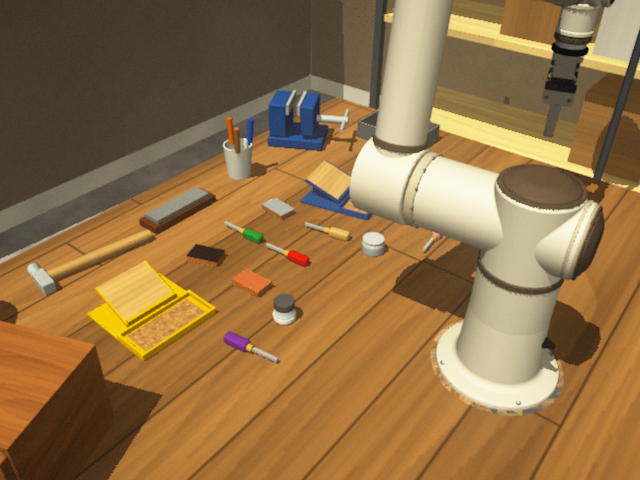

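The scene view shows these candidates:
- **Red graver:** handle (336,230), tip (365,248). Look-alikes are pink (178,238), two purples (95,258) and (392,175), and the spare green (380,262).
- **Wood graver:** handle (285,252). The hammer handle (540,258) is a look-alike.
- **Copper block:** (381,214).
- **Zinc block:** (344,300). The oilstone (480,318) is a look-alike.
- **Black spare block:** (428,245).
- **Stands:** blue (240,320) and yellow (463,203).

Next I'll get rough positions and take a closer wrist view.

```bash
cat > h.py <<'E'
from workcell import bot
import cv2, numpy as np
from scipy.spatial.transform import Rotation as Ro
def ray(c,uv,z):
    uv=np.atleast_2d(np.float64(uv)); R=c["R"];C=-R.T@c["t"]
    d=np.c_[(uv[:,0]-c["cx"])/c["fx"],(uv[:,1]-c["cy"])/c["fy"],np.ones(len(uv))]@R
    return C+d*((z-C[2])/d[:,2])[:,None]
def proj(c,X):
    p=np.atleast_2d(X)@c["R"].T+c["t"]; return np.c_[p[:,0]/p[:,2]*c["fx"]+c["cx"],p[:,1]/p[:,2]*c["fy"]+c["cy"]]
def down(a,tilt=None):
    """tool down, jaw (x) axis at world yaw a"""
    x=np.array([np.cos(a),np.sin(a),0]);z=np.array([0,0,-1.]);return Ro.from_matrix(np.c_[x,np.cross(z,x),z])
def snap(n,f):
    c=bot.read_camera(n);cv2.imwrite(f"pics/{f}.png",c["pixels"]);np.savez(f"pics/{f}.npz",**c);return c
def load(f): return dict(np.load(f"pics/{f}.npz"))
E
python3 - <<'E'
from h import *
c=bot.read_camera("scene");
pts=dict(redh=(336,230),redt=(365,248),woodh=(285,252),woodt=(316,270),copper=(381,214),zinc=(344,299),black=(428,243),greenh=(380,262),greent=(411,285),bl_l=(172,322),bl_t=(240,271),bl_r=(309,318),bl_b=(245,375),y_l=(411,195),y_t=(452,176),y_r=(513,210),y_b=(472,234),jar=(257,235),jar2=(357,188))
for k,v in pts.items(): print(k,ray(c,v,0.01)[0].round(3))
w=bot.read_camera("wrist");C=-w["R"].T@w["t"];p=bot.current_ee_pos();T=Ro.from_rotvec(bot.current_tool_rot()).as_matrix()
print("cam in tool",T.T@(C-p),(w["R"]@T).round(3))
for x,y in((.52,-.05),(.52,.12),(.5,-.3),(.45,.25)):
  for h in(.25,.35):print(x,y,h,bot.inverse_kinematics([x,y,h],down(np.pi/2).as_rotvec()))
E
```

```text
redh [ 0.462 -0.001  0.01 ]
redt [0.546 0.007 0.01 ]
woodh [ 0.45  -0.131  0.01 ]
woodt [ 0.532 -0.116  0.01 ]
copper [0.484 0.119 0.01 ]
zinc [ 0.625 -0.124  0.01 ]
black [0.62  0.123 0.01 ]
greenh [ 0.596 -0.     0.01 ]
greent [ 0.68  -0.001  0.01 ]
bl_l [ 0.474 -0.394  0.01 ]
bl_t [ 0.44  -0.234  0.01 ]
bl_r [ 0.619 -0.203  0.01 ]
bl_b [ 0.645 -0.352  0.01 ]
y_l [0.476 0.233 0.01 ]
y_t [0.485 0.384 0.01 ]
y_r [0.669 0.373 0.01 ]
y_b [0.661 0.222 0.01 ]
jar [ 0.368 -0.145  0.01 ]
jar2 [0.37  0.151 0.01 ]
cam in tool [ 0.00028697 -0.07578961 -0.16922821] [[ 1.    -0.001  0.002]
 [ 0.001  0.963 -0.271]
 [-0.001  0.271  0.963]]
0.52 -0.05 0.25 [-3.27441942e-01 -1.90693690e-03  1.69683041e+00 -4.44089210e-16
  1.44666918e+00 -1.89823827e+00]
0.52 -0.05 0.35 [-3.27441942e-01 -3.29769066e-02  1.53399714e+00 -4.44089210e-16
  1.64057242e+00 -1.89823827e+00]
0.52 0.12 0.25 [ 1.92303426e-04  2.80098987e-02  1.66661784e+00 -4.44089210e-16
  1.44696492e+00 -1.57060402e+00]
0.52 0.12 0.35 [ 1.92303426e-04 -2.96017292e-03  1.50437953e+00 -4.44089210e-16
  1.64017330e+00 -1.57060402e+00]
0.5 -0.3 0.25 [-7.47523655e-01  1.57312107e-01  1.52826877e+00 -4.44089210e-16
  1.45601177e+00 -2.31831998e+00]
0.5 -0.3 0.35 [-7.47523655e-01  1.28453299e-01  1.36687238e+00 -4.44089210e-16
  1.64626698e+00 -2.31831998e+00]
0.45 0.25 0.25 [ 2.72025123e-01 -2.22607151e-02  1.71699790e+00 -4.44089210e-16
  1.44685547e+00 -1.29877120e+00]
0.45 0.25 0.35 [ 2.72025123e-01 -5.33132509e-02  1.55368436e+00 -4.44089210e-16
  1.64122155e+00 -1.29877120e+00]
```

```bash
python3 - <<'E'
from h import *
for i,y in enumerate((-.18,.2)):
    bot.goto([.47,y,.3],down(np.pi/2).as_rotvec()); bot.hold(.3); snap("wrist",f"w{i}")
print(bot.current_clock())
E
```

```text
4.1583
```

View pics/w0.png

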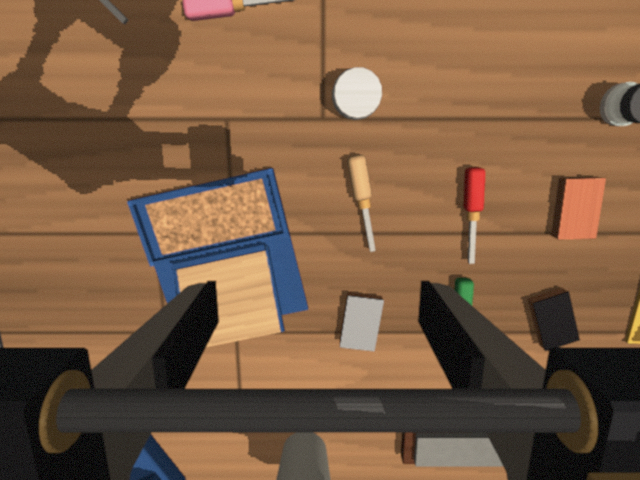

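View pics/w1.png

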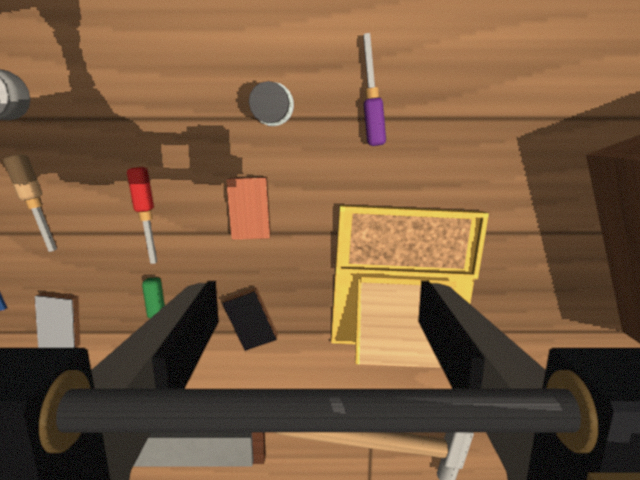

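Both wrist views are clear. w0 shows the wood graver at (360,185), red (475,195), zinc (361,320) and the blue stand with its tray at (212,215). w1 shows copper at (248,208), black (248,318), and the yellow tray at (410,240). Next I'll measure the loose parts and take two closer views of each stand.

```bash
python3 - <<'E'
from h import *
def meas(f,lo,hi,roi,z,inv=False):
    c=load(f);hsv=cv2.cvtColor(c["pixels"],cv2.COLOR_BGR2HSV);x0,y0,x1,y1=roi
    m=cv2.inRange(hsv,lo,hi); k=np.zeros_like(m);k[y0:y1,x0:x1]=m[y0:y1,x0:x1]
    k=cv2.morphologyEx(k,cv2.MORPH_OPEN,np.ones((3,3)))
    q=max(cv2.findContours(k,0,cv2.CHAIN_APPROX_NONE)[0],key=cv2.contourArea)[:,0]
    P=ray(c,q,z)[:,:2].astype(np.float32);(cx,cy),(w,h),a=cv2.minAreaRect(P)
    if w<h:w,h,a=h,w,a+90
    return np.round([cx,cy,w,h,a],4)
print("copper",meas("w1",(0,110,120),(14,255,255),(215,165,285,250),.016))
print("zinc",meas("w0",(0,0,110),(179,60,255),(330,280,395,360),.016))
print("zinc top w1",meas("w1",(0,0,110),(179,60,255),(25,280,90,345),.016))
print("red",meas("w0",(0,180,60),(4,255,255),(455,160,495,215),.01),meas("w1",(0,180,60),(4,255,255),(115,160,160,215),.01))
print("red all w0 blade",meas("w0",(0,0,120),(179,60,255),(455,215,490,270),.01))
c=load("w0")["pixels"];hsv=cv2.cvtColor(c,cv2.COLOR_BGR2HSV)
for p in((361,170),(363,190),(365,204),(370,235),(345,190),(580,200),(580,225)):print(p,hsv[p[1],p[0]])
for f,(x,y) in dict(b0=(.56,-.36),b1=(.56,-.2),y0=(.56,.22),y1=(.56,.38)).items():
    bot.goto([x,y,.27],down(np.pi/2).as_rotvec()); bot.hold(.2); snap("wrist",f)
b=load("b0")["pixels"],load("b1")["pixels"],load("y0")["pixels"],load("y1")["pixels"]
cv2.imwrite("pics/st.png",cv2.resize(np.vstack([np.hstack([i[:360] for i in b[:2]]),np.hstack([i[:360] for i in b[2:]])]),(800,450),interpolation=cv2.INTER_AREA))
cv2.imwrite("pics/cu.png",np.hstack([cv2.resize(c[140:360,320:620],None,fx=2.5,fy=2.5)]))
print(bot.current_clock())
E
```

```text
copper [4.824000e-01 1.206000e-01 9.880000e-02 8.070000e-02 1.786612e+02]
zinc [ 6.270000e-01 -1.269000e-01  7.000000e-02  4.470000e-02  1.723271e+02]
zinc top w1 [ 6.250000e-01 -1.253000e-01  6.610000e-02  4.480000e-02  1.726334e+02]
red [ 4.6150e-01 -1.9000e-03  4.8900e-02  2.0900e-02  3.5347e+00] [ 4.6170e-01 -3.0000e-03  4.8500e-02  2.2700e-02  3.5987e+00]
red all w0 blade [5.242e-01 1.700e-03 5.190e-02 6.800e-03 3.404e+00]
(361, 170) [ 17 110 235]
(363, 190) [ 18 112 235]
(365, 204) [ 19 141 233]
(370, 235) [ 16  27 205]
(345, 190) [ 14 132 164]
(580, 200) [  9 149 219]
(580, 225) [  8 152 217]
10.1167
```

View pics/st.png

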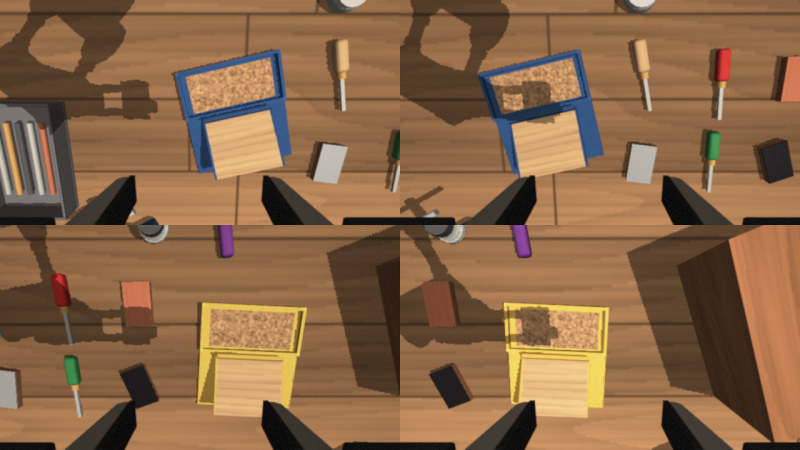

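View pics/cu.png

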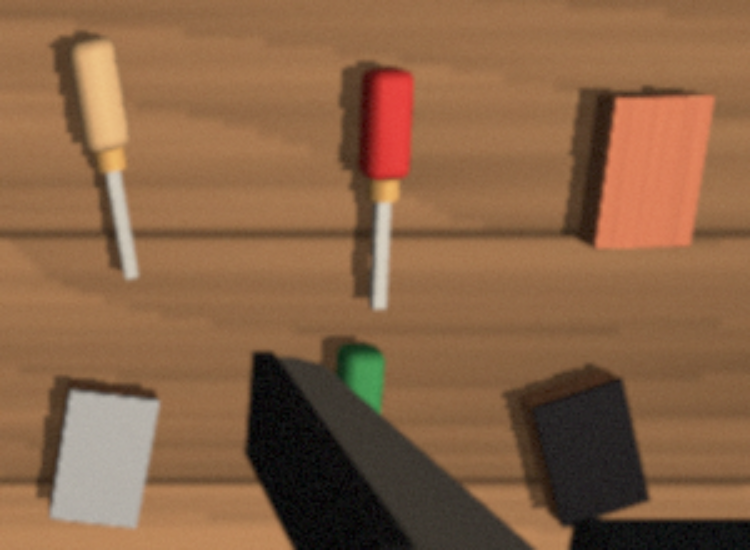

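```bash
cat > st.py <<'E'
from h import *
def quad(m):
    m=cv2.morphologyEx(cv2.morphologyEx(m,cv2.MORPH_OPEN,np.ones((5,5))),cv2.MORPH_CLOSE,np.ones((9,9)))
    q=max(cv2.findContours(m,0,2)[0],key=cv2.contourArea);hull=cv2.convexHull(q)
    for e in np.arange(2,40,.5):
        a=cv2.approxPolyDP(hull,e,True)[:,0]
        if len(a)<=4:break
    a=a.astype(float); a=a[np.argsort(a[:,1])]; return np.vstack([sorted(a[:2].tolist()),sorted(a[2:].tolist())]) # TL TR BL BR
def tri(cs,ps):
    A=[]
    for c,(u,v) in zip(cs,ps):
        M=np.array([[c["fx"],0,c["cx"]],[0,c["fy"],c["cy"]],[0,0,1]])@np.c_[c["R"],c["t"]]
        A+=[u*M[2]-M[0],v*M[2]-M[1]]
    A=np.array(A);return np.linalg.lstsq(A[:,:3],-A[:,3],rcond=None)[0]
rois=dict(b0=(300,170,480,300),b1=(150,165,330,300),y0=(310,205,480,320),y1=(180,205,330,320))
if __name__=="__main__":
  vis=[]
  for s in"by":
    cs=[load(s+"0"),load(s+"1")];qs=[]
    for i,c in enumerate(cs):
        im=c["pixels"].copy();hsv=cv2.cvtColor(im,cv2.COLOR_BGR2HSV);x0,y0,x1,y1=rois[s+str(i)]
        m=cv2.inRange(hsv,(10,30,170),(22,140,255));k=np.zeros_like(m);k[y0:y1,x0:x1]=m[y0:y1,x0:x1]
        q=quad(k);qs.append(q)
        for p in q:cv2.circle(im,tuple(int(v) for v in p),1,(0,0,255),-1)
        vis.append(cv2.resize(np.hstack([im,cv2.merge([k]*3)])[130:330,x0-50:x0+210],(390,300),interpolation=cv2.INTER_CUBIC))
    P=np.array([tri(cs,(a,b)) for a,b in zip(*qs)]);print(s,P.round(4).tolist(),[round(float(np.linalg.norm(P[a]-P[b])),4) for a,b in((0,1),(2,3),(0,2),(1,3))])
  cv2.imwrite("pics/q.png",np.vstack([np.hstack(vis[:2]),np.hstack(vis[2:])]))
E
python3 st.py
```

```text
b [[0.5552, -0.3466, 0.0205], [0.5334, -0.2428, 0.0204], [0.7086, -0.3824, -0.0987], [0.7753, -0.1823, -0.2189]] [0.1061, 0.2428, 0.1975, 0.3455]
y [[0.5732, 0.2512, 0.0156], [0.5774, 0.3591, 0.0198], [0.8062, 0.2053, -0.2105], [0.8016, 0.3961, -0.2159]] [0.1081, 0.1909, 0.3279, 0.3274]
```

View pics/q.png

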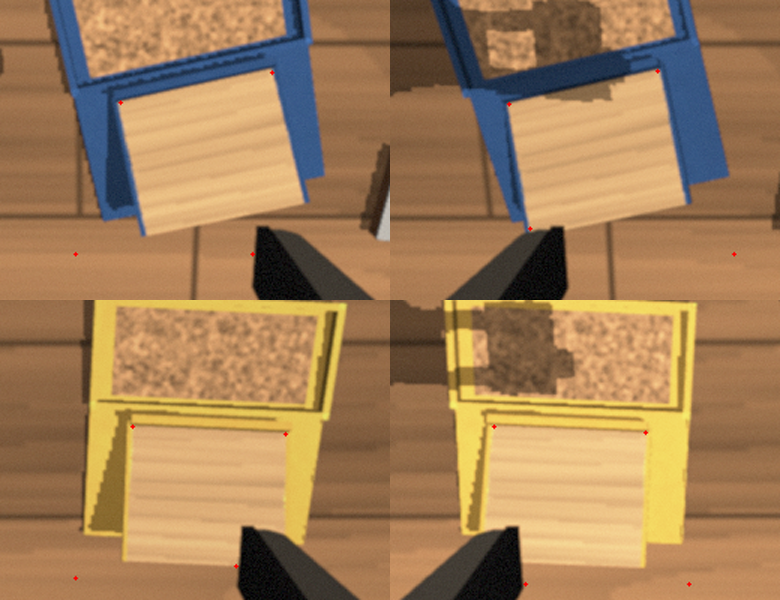

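Triangulated foot corners look right (width 106–108 mm, z≈0.02). The bottom corners are spoiled by the bench colour, but the known board geometry covers those. Next I'll fix the copper and wood masks and cross-check the tray positions.

```bash
cat >> h.py <<'E'
def meas(f,lo,hi,roi,z):
    c=load(f);hsv=cv2.cvtColor(c["pixels"],cv2.COLOR_BGR2HSV);x0,y0,x1,y1=roi
    m=cv2.inRange(hsv,lo,hi); k=np.zeros_like(m);k[y0:y1,x0:x1]=m[y0:y1,x0:x1]
    k=cv2.morphologyEx(k,cv2.MORPH_OPEN,np.ones((3,3)))
    q=max(cv2.findContours(k,0,cv2.CHAIN_APPROX_NONE)[0],key=cv2.contourArea)[:,0]
    P=ray(c,q,z)[:,:2].astype(np.float32);(cx,cy),(w,h),a=cv2.minAreaRect(P)
    if w<h:w,h,a=h,w,a+90
    return np.round([cx,cy,w,h,a],4)
E
python3 - <<'E'
from h import *
print("copper",meas("w0",(3,120,185),(11,255,255),(545,165,620,250),.016))
print("wood handle",meas("w0",(13,80,200),(21,130,255),(340,145,380,204),.01),"blade",meas("w0",(0,0,120),(179,60,255),(350,208,385,258),.01))
F=dict(b=[(.5552,-.3466),(.5334,-.2428)],y=[(.5732,.2512),(.5774,.3591)])
for s,pc in(("b",(373.6,136)),("y",(403,166))):
    A,B=map(np.array,F[s]);m=(A+B)/2;d=B-A;psi=np.arctan2(-d[0],d[1]);x=np.array([np.cos(psi),np.sin(psi)]);t=ray(load(s+"0"),pc,.006)[0,:2]
    print(s,m,np.degrees(psi),t,"tray rel foot",(t-m)@x,(t-m)@[-x[1],x[0]])
E
```

```text
copper [0.4834 0.1199 0.0701 0.0435 1.3336]
wood handle [ 0.4486 -0.1316  0.0463  0.0151 12.0018] blade [ 5.09100e-01 -1.21100e-01  5.11000e-02  7.20000e-03  1.19715e+01]
b [ 0.5443 -0.2947] 11.860836453238804 [ 0.49268539 -0.30162611] tray rel foot -0.05193618674535349 0.0038303899590408142
y [0.5753  0.30515] -2.2291088779003085 [0.52345539 0.30905084] tray rel foot -0.051957102677857914 0.0018813699270074826
```

```bash
cat > act.py <<'E'
from h import *
ST=dict(b=(np.array([.5443,-.2947]),np.radians(11.86)),y=(np.array([.5753,.306]),np.radians(-2.23)))
FZ=.020
rv=lambda r:r.as_rotvec()
def pick(xy,a,z,op,N):
    bot.set_gripper(op); R=rv(down(a)); p=np.r_[xy,.12]
    bot.goto(p,R); bot.line_to(np.r_[xy,z],max_speed=.12); bot.set_gripper(0,N); bot.hold(.2)
    print("opening mm",bot.current_opening()*92); bot.line_to(p,max_speed=.15); print("lifted",bot.current_opening()*92)
def touch_down(p0,n,dmax,step=.0015,thr=3):
    f0=np.array(bot.current_contact_force());d=0
    while d<dmax:
        d=min(d+step,dmax); bot.line_to(p0-n*d,max_speed=.03); bot.hold(.05)
        df=np.linalg.norm(np.array(bot.current_contact_force())-f0)
        if df>thr: break
    print("down",round(d,4),"of",dmax,"df",round(float(df),2))
def place_block(s,zg,x=.042):
    F,psi=ST[s];t=np.radians(22);h=np.array([np.cos(psi),np.sin(psi),0]);up=np.array([0,0,1.])
    bx=h*np.cos(t)+up*np.sin(t);n=-h*np.sin(t)+up*np.cos(t);by=np.cross(n,bx)
    T=rv(Ro.from_matrix(np.c_[by,np.cross(-n,by),-n])); P=np.r_[F,FZ]+bx*x+n*zg
    bot.goto(P+n*.08,T); bot.line_to(P+n*.008,max_speed=.12); touch_down(P+n*.008,n,.010)
    bot.set_gripper(.68); bot.hold(.4); bot.line_to(P+n*.09,max_speed=.15)
def place_graver(s,zg):
    F,psi=ST[s];h=np.array([np.cos(psi),np.sin(psi)]);l=np.array([-h[1],h[0]])
    P=np.r_[F-.052*h+.0315*l,.006+zg]; R=rv(down(psi)); n=np.array([0,0,1.])
    bot.goto(P+n*.1,R); bot.line_to(P+n*.006,max_speed=.12); touch_down(P+n*.006,n,.0065)
    o=bot.current_opening(); bot.set_gripper(o+.095); bot.hold(.3); bot.line_to(P+n*.1,max_speed=.15)
E
python3 - <<'E'
from act import *
pick([.4834,.1199],np.radians(91.3),.006,.68,25); place_block("b",.006)
print(bot.current_clock()); bot.goto([.5,-.3,.3],rv(down(np.pi/2))); snap("wrist","a1")
bot.set_gripper(.68); print(bot.current_clock())
E
```

```text
opening mm 43.42844204045861
lifted 43.511721300527356
down 0.01 of 0.01 df 8.66
20.5583
21.575
```

View pics/a1.png

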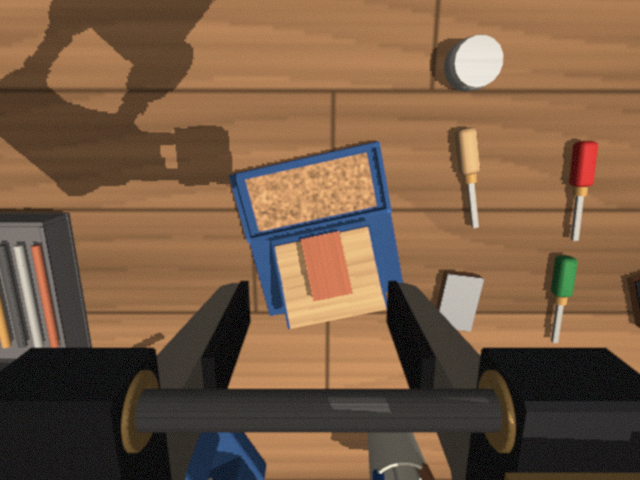

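The copper block lies on the blue board at (326,265), square and down at the lip. Touchdown matched the predicted height. Next are the zinc block and both gravers.

```bash
python3 - <<'E'
from act import *
pick([.6265,-.1265],np.radians(82.5),.006,.68,25); place_block("y",.006)
print(bot.current_clock())
pick([.4488,-.1316],np.radians(102),.006,.5,15); place_graver("y",.006)
print(bot.current_clock()); bot.goto([.5,.28,.3],rv(down(np.pi/2))); bot.hold(.2); snap("wrist","a2"); print(bot.current_clock())
E
```

```text
opening mm 43.598362087930056
lifted 43.26069455470106
down 0.01 of 0.01 df 10.55
31.5833
opening mm 20.026126716319393
lifted 20.027419748037406
down 0.0065 of 0.0065 df 6.41
42.625
44.375
```

View pics/a2.png

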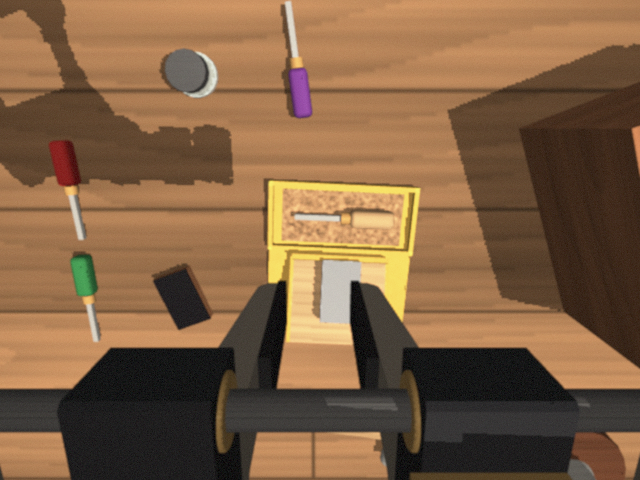

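The zinc block is on the yellow board at (340,290), against the lip, and the wood graver lies in the yellow tray at (343,217). Red is next, then a final numeric check of all four.

```bash
python3 - <<'E'
from act import *
pick([.4617,-.0023],np.radians(93.5),.006,.5,15); place_graver("b",.006)
bot.goto([.56,-.3,.27],rv(down(np.pi/2))); bot.set_gripper(1.0); bot.hold(.2); c=snap("wrist","f0")
bot.goto([.56,.3,.27],rv(down(np.pi/2))); bot.hold(.2); d=snap("wrist","f1"); print(bot.current_clock())
cv2.imwrite("pics/f.png",cv2.resize(np.hstack([c["pixels"][60:330,170:470],d["pixels"][60:330,170:470]]),(800,360),interpolation=cv2.INTER_CUBIC))
# expected outlines: project block top centre/corners & tray centre
t=np.radians(22)
for s,c in(("b",c),("y",d)):
    F,psi=ST[s];h=np.array([np.cos(psi),np.sin(psi),0]);bx=h*np.cos(t)+np.array([0,0,np.sin(t)]);n=-h*np.sin(t)+np.array([0,0,np.cos(t)]);by=np.cross(n,bx)
    O=np.r_[F,FZ]; im=c["pixels"].copy()
    pts=proj(c,np.array([O+bx*x+by*y+n*.016 for x,y in((0,-.022),(0,.022),(.07,.022),(.07,-.022))]))
    # measured block face on its plane
    hsv=cv2.cvtColor(im,cv2.COLOR_BGR2HSV)
    m=cv2.inRange(hsv,(3,120,140),(11,255,255)) if s=="b" else cv2.inRange(hsv,(0,0,100),(179,60,255))
    k=np.zeros_like(m);x0,y0=(pts.min(0)-15).astype(int);x1,y1=(pts.max(0)+15).astype(int);k[y0:y1,x0:x1]=m[y0:y1,x0:x1]
    k=cv2.morphologyEx(k,cv2.MORPH_OPEN,np.ones((3,3)))
    q=max(cv2.findContours(k,0,1)[0],key=cv2.contourArea)[:,0].astype(float)
    C=-c["R"].T@c["t"];D=np.c_[(q[:,0]-c["cx"])/c["fx"],(q[:,1]-c["cy"])/c["fy"],np.ones(len(q))]@c["R"]
    X=C+D*(((O+n*.016-C)@n)/(D@n))[:,None]-O
    print(s,"block in board frame (cx,cy),(w,h),ang",cv2.minAreaRect(np.c_[X@bx,X@by].astype(np.float32)))
    lo,hi=((0,170,60),(4,255,255)) if s=="b" else ((13,60,190),(22,135,255))
    tc=F-.052*h[:2]; l=np.array([-h[1],h[0]]); u=proj(c,np.r_[tc+.0315*l,.016])[0].astype(int)
    f="f0" if s=="b" else "f1"
    r=meas(f,lo,hi,(u[0]-40,u[1]-14,u[0]+40,u[1]+14),.016); print("handle rel tray",(r[:2]-tc)@h[:2],(r[:2]-tc)@l,r[2:4],"angle to stand y",r[4]-np.degrees(psi)-90)
E
```

```text
opening mm 20.117830962808565
lifted 20.132609516093332
down 0.0065 of 0.0065 df 6.88
58.6417
b block in board frame (cx,cy),(w,h),ang ((0.03390975296497345, -0.0004007909446954727), (0.06993275880813599, 0.04377923905849457), 0.5997300148010254)
handle rel tray -0.0004919151363619749 0.031766316206273834 [0.0485 0.0192] angle to stand y 0.388300000000001
y block in board frame (cx,cy),(w,h),ang ((0.03353726118803024, -0.0002536289393901825), (0.04357849061489105, 0.06912516802549362), 89.17245483398438)
handle rel tray 0.0023371843260957675 0.03919725423215016 [0.0549 0.0196] angle to stand y -1.1110999999999933
```

View pics/f.png

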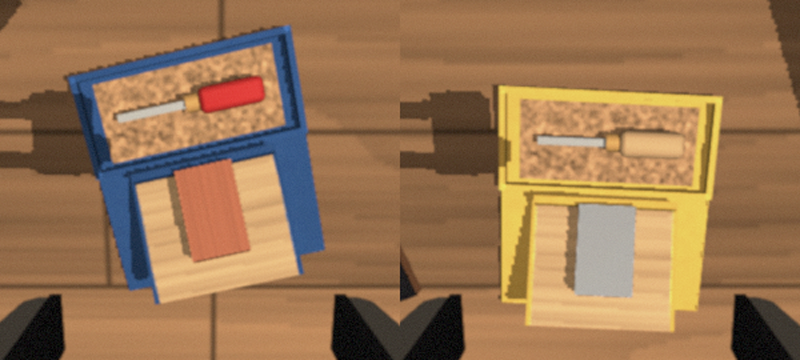

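```bash
python3 -c "
from workcell import bot
bot.job_done();print(bot.current_clock())"
```

```text
the job is handed in; nothing more can be done
the job is handed in; nothing more can be done
```

Both engraving kits are made up and the job is handed in. The last clock reading before hand-in was about 59 s of the 128 s allowed. The simulator reports no verdict, so the results below are from my own last camera pictures.

| Check | Copper block, blue stand | Zinc block, yellow stand |
|---|---|---|
| Block centre up the slope (allowed 30–41 mm, 35 at the lip) | 33.9 mm | 33.5 mm |
| Off the middle line (allowed 33 mm) | less than 1 mm | less than 1 mm |
| Out of square (allowed 8°) | 0.6° | 0.8° |

- **Blocks:** the final picture shows both face up and against the lip. The centres read 1–1.5 mm below 35, which is within the 2 mm camera calibration.
- **Red graver:** it lies in the blue tray 0.4° off the tray's length, with its middle within about 1 mm of the tray's.
- **Wooden graver:** it lies in the yellow tray about 1° off. Its handle measured 55 mm instead of 50 mm because the mask picked up cork, putting the handle about 8 mm too far along. In the picture the tool looks centred and wholly inside the tray.
- **Not measured:** I did not check separately that the gravers are level.
- **Spares:** the black-faced block and green-handled graver were not touched; the pictures before the red graver move show them unmoved.

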